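# Open the hold-down gate of a board test fixture and hold it wide

## Task

The circuit board in the test fixture is finished and I need both hands to lift it out: open the fixture's hold-down gate for me. Squeeze the main catch (flat paddles) until the gate pops up onto its safety catch, squeeze the safety catch (round posts) until the gate pops up free, then take the gate by its bar handle, swing it up past its half-open detent and hold it wide open, close to its stop, without ever letting it drop back. Finish like that, still holding the gate steady by the handle, and leave the things lying around the fixture where they are.

Things in the scene. Friction and masses are not known exactly. Their poses are not given: they have to be found in the camera images.
- main_grip (a point): Main catch, on the front left or right of the fixture (varies): two upright flat aluminium paddles, 28 mm deep, 6 mm thick, tops 128 mm up, on a dark block 78 mm high. Point midway between them, 114 mm up; x into the fixture, y to its left. Pinch along y: 52 mm over the outsides at rest, each slides in 12 mm (3 to 8 N) to 28 mm; both must be in over 6 mm together. The gate then pops up by itself.
- safety_grip (a point): Safety catch, on the other front corner: like the main one but with two upright round steel posts, 16 mm diameter, tops 128 mm up. Point midway between them, 114 mm up, same axes. Pinch along y: 52 mm outside at rest, each slides in 12 mm (3 to 8 N); both must be in over 6 mm together. Acts only after the main catch. Both catches spring back when let go and cannot catch the popped-up gate again.
- main_left (a joint): travel of the main catch's left (+y) paddle, m: 0 at rest, 0.012 fully squeezed
- main_right (a joint): travel of the main catch's right (-y) paddle, m: 0 at rest, 0.012 fully squeezed
- safety_left (a joint): travel of the safety catch's left (+y) post, m: 0 at rest, 0.012 fully squeezed
- safety_right (a joint): travel of the safety catch's right (-y) post, m: 0 at rest, 0.012 fully squeezed
- gate (a joint): Gate angle, rad: 0 shut; 0.10 popped up on the safety catch; 0.23 free on sprung lift pins; detent to push over between 0.57 and 0.93 (some 4 N extra at the handle); wide is above 1.15; stop at 1.35. When wide it falls back by its own weight (0.5 to 0.75 kg) if let go.
- gate_handle (a point): Middle of the gate's bar handle: round black bar, 14 mm diameter, parallel to the hinge, free for 62 mm between its two end arms, 240 mm from the hinge axis in the gate's plane, 100 mm up when shut. A 37 mm gap lies between the bar and the gate's front rail, and nothing is under the bar but the bench. The point turns with the gate.
- gate_hinge (a point): Middle of the hinge axis, fixed, at the fixture's rear, 100 mm up; x level from front to rear, y along the axis to the fixture's left, z up. At gate angle a the handle is at x = -0.240 cos a, z = 0.240 sin a from here. The fixture is a grey box 250 mm deep, 300 mm wide, 75 mm high with a black top; aluminium gate with clear window, 270 mm wide, 12 mm thick.
- screwdriver: bystander: black-handled screwdriver, 190 mm long, lying on the bench in front of the fixture; origin under its middle
- spare_board: bystander: bare circuit board, 100 x 75 mm, lying left of the fixture; origin under its middle
- multimeter: bystander: grey hand meter, 170 x 82 x 36 mm, lying right of the fixture; origin under its middle
- spool: bystander: grey spool, 60 mm diameter, 36 mm high, standing at the fixture's left front corner; origin under its middle
- adapter: bystander: black adapter brick, 105 x 50 x 32 mm, at the fixture's right front corner; origin under its middle

How it is judged:
By the outcome, as a careful person would: the job done as asked, in the order asked, and still so for the second after the job is handed in, while the arm keeps its last pose, push and grip.
It also fails if it takes over 64 s, if anything falls off the work surface, if the arm or the gripper's body presses on something with over 40 N, if the wrist force passes 120 N, or if a joint passes its speed limit or range.

## Robot

A 6-joint arm with a two-finger parallel gripper is mounted at the origin on the work surface. World frame = base frame: x ahead of the robot, y to its left, z up, the work surface at z = 0. Lengths are in m, angles in rad, forces in N, time in s.
With the tool pointing down it reaches from about 0.225 to 0.875 m from the base axis. Payload 3.4 kg.
Tool frame: the origin (TCP) lies between the finger pads; the fingertips stand 14 mm ahead of it and the grasp point (between the pads) lies 5 mm behind it; z points along the fingers, y is the direction in which the jaws open and shut (so a half turn about z gives the same grasp; the last joint's range is limited). The gripper opens to 85 mm and grips with 20 to 120 N. Pads are 22 mm wide; open, the fingers measure 114 mm over their backs; the gripper's body (76 mm by 85 mm) begins 54 mm behind the grasp point. The pads swing forward as they close: fully open they stand 13 mm farther back than shut.
Start: joints at [-1.432, 0.276, 1.505, -0, 1.361, -0.121], TCP at [0.148, -0.556, 0.245] pointing down, gripper open.
Joint ranges: [-2.89, 2.89], [-0.75, 2.08], [0.22, 2.7], [-1.18, 4.32], [0.11, 2.71], [-2.7, 2.7]. Speed limits (rad/s): [2.57, 2.57, 3.14, 3.14, 3.14, 3.14].

## Interface

Orientations are given as a unit quaternion [w, x, y, z].
In Python, from rig import manip, get_image, job gives the robot as it stands. The module is installed in compiled form; this text tells all that it offers.
- The arm moves only by the tool step_arm, never from a script. Its argument "moves" is one flat list of numbers, 5 for each row, row after row: the shift along the tool's x, y, z as a fraction of full scale, then the turn about the tool's z as a fraction of full scale, then the gripper's target within -1 to 1 (shut at 1, half-way at 0, fully open at -1). In form: [dx, dy, dz, twist, hand, dx, dy, dz, twist, hand, ...]. A call has 1 to 5 rows; each row is the pose to reach, as a shift and turn from the pose commanded when the call began, along the tool's axes at that moment, turning the shorter way round; what a row does not reach only later rows make up. Full scale, the value 1, is 500 mm for a shift and pi rad for a turn. A row lasts 1/10 s, in which the tool goes at most 50 mm and 8.59 degrees, less where a joint would pass 70% of its speed; a pose out of reach is approached as far as the arm can. A call with a number of a shift or a turn outside -1 to 1 is refused whole. A call with a gripper value outside its range is refused whole. The fingers move at their own pace and stop on an object; "force" is the grip in N (left out, the last holds). Time passes only in rows, so rows that repeat a pose let the fingers close. It gives the time, the measured TCP pose, the force and the opening at its end, in the units of the state.
- manip.get_state(): the state, without advancing time (a new reading comes with each control period).
- get_image(name): name is "scene" or "top"; returns a dict with "frame" (420x560x3 uint8, blue, green, red), "fx", "fy", "cx", "cy" (pixels), "rvec" (rotation vector, rad) and "tvec" (3), from world to camera coordinates, as OpenCV has them. Camera axes: x right, y down, z forward; pixel columns grow to the right and rows downward; lengths in m; the calibration is good to about 2 mm. A picture is of the moment at which its call begins. There is no depth.
- job.sign_off(): hands the job in, once; it reports no verdict.
The state is a dict: "clock": time; "qpos": joint angles; "qd": joint speeds; "effort": joint torques, N m; "position": TCP position; "ee_rot": TCP orientation; "contact_force": force on the tool from outside, world axes, zero at the start; "moment": the same for the moment, N m; "width": finger opening in m.
Only numpy, scipy, OpenCV 4.12 (cv2) and the standard library are available. Lean on these libraries where they do the work, as an engineer would, in place of code of your own. Each camera call takes 0.05 s, during which the arm holds its last target. There are 200 camera calls.

## Working session

There is one attempt and no reset: what is moved stays moved. The work goes in short steps, Python scripts to look and compute and a tool call to move; the robot and the scene stay as the last step left them, time stands still between calls to the robot, and variables do not carry over. Pictures are saved under pics/ and viewed, about 8 in all and at most 12, crops included, and the job is handed in when it is done.

Besides the shell and the picture viewer there is one more tool, called after "Call:" as name(argument=value, ...) on one line, values as JSON. step_arm: Moves the arm, as the interface text tells. Its arguments: {"type":"object","properties":{"moves":{"type":"array","items":{"type":"number","minimum":-1,"maximum":1}},"force":{"type":"number"}},"required":["moves"]}

```bash
mkdir -p pics
cat > h.py <<'E'
import numpy as np, cv2
from rig import manip, get_image, job
from scipy.spatial.transform import Rotation as R
def shot(name, fn):
    d=get_image(name); cv2.imwrite('pics/'+fn+'.png',d['frame']); np.save('pics/'+fn+'.npy',{k:v for k,v in d.items()},allow_pickle=True); return d
def load(fn): return np.load('pics/'+fn+'.npy',allow_pickle=True).item()
def K(d): return np.array([[d['fx'],0,d['cx']],[0,d['fy'],d['cy']],[0,0,1.]])
def proj(d,P): return cv2.projectPoints(np.array(P,float).reshape(-1,3),np.array(d['rvec'],float),np.array(d['tvec'],float),K(d),None)[0].reshape(-1,2)
def back(d,u,v,z):
    r=R.from_rotvec(np.array(d['rvec']).ravel()).as_matrix(); t=np.array(d['tvec']).ravel()
    c=-r.T@t; w=r.T@np.linalg.inv(K(d))@[u,v,1]; return c+w*(z-c[2])/w[2]
def st():
    s=manip.get_state(); q=np.array(s['ee_rot']); return s,R.from_quat(q[[1,2,3,0]]).as_matrix()
E
python3 - <<'E'
from h import *
for n in('scene','top'):
    d=shot(n,n+'0'); r=R.from_rotvec(np.array(d['rvec']).ravel()).as_matrix(); print(n,d['fx'],-r.T@np.array(d['tvec']).ravel(), r[2])
s,m=st(); print(s); print(m)
a=[cv2.imread(f'pics/{n}0.png') for n in('scene','top')]
E
```

```text
scene 466.40482404689 [0.9365672  0.68468976 0.74390215] [-0.36355025 -0.66223874 -0.65518781]
top 465.3338936758991 [0.46603352 0.02722049 1.10071736] [ 0.11642408 -0.005698   -0.99318325]
{'clock': 0.1, 'qpos': array([-1.43202174e+00,  2.76519739e-01,  1.50604070e+00, -1.17949339e-06,
        1.36071624e+00, -1.20969455e-01]), 'qd': array([-0.00110333, -0.00306611, -0.0020133 ,  0.00192359, -0.00064637,
        0.00062429]), 'effort': array([ 1.41570203e-03, -4.17698228e+01, -2.46404171e+01, -2.70540659e-04,
        5.78707026e-03,  5.38051268e-06]), 'position': array([ 0.14762479, -0.55523888,  0.24451944]), 'ee_rot': array([-8.41976026e-04,  9.91578108e-01,  1.29507321e-01, -8.07264681e-06]), 'contact_force': array([-0.25200644,  0.68584266,  0.2281866 ]), 'moment': array([0.01127395, 0.04918972, 0.01033258]), 'width': 0.0853117122143002}
[[ 9.66455707e-01  2.56833236e-01 -2.34093439e-04]
 [ 2.56833263e-01 -9.66454290e-01  1.66767906e-03]
 [ 2.02074800e-04 -1.67186092e-03 -9.99998582e-01]]
```

View pics/scene0.png

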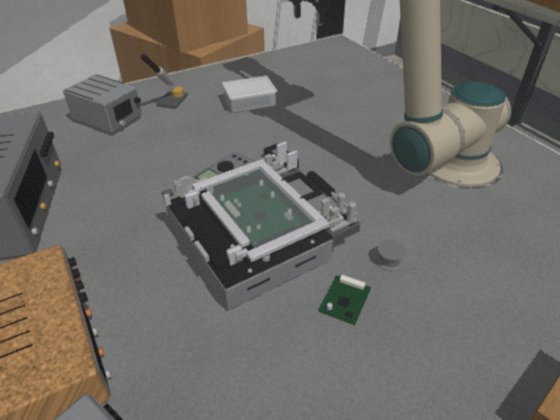

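View pics/top0.png

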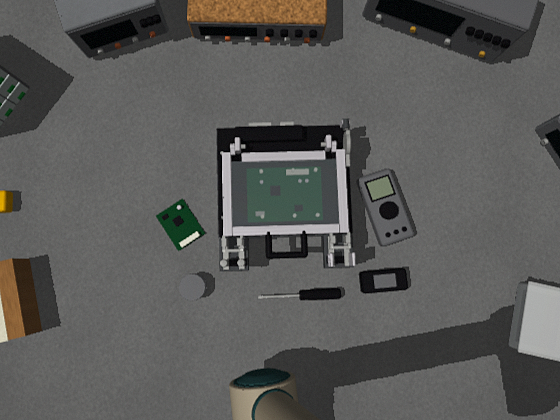

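The scene view shows the fixture with its front toward the robot. The top view puts the bar handle near (287,245) and the catches near (233,250) and (340,250). The screwdriver is at (300,295), and the adapter at (385,280). I'll enlarge the front.

Run:
```python
import cv2,numpy as np
a=cv2.imread('pics/top0.png')[205:305,210:370]; a=cv2.resize(a,None,fx=5,fy=5,interpolation=cv2.INTER_CUBIC)
cv2.imwrite('pics/c1.png',np.clip(a*1.3,0,255).astype('uint8'))
b=cv2.imread('pics/scene0.png')[130:260,240:370]; cv2.imwrite('pics/c2.png',np.clip(1.3*cv2.resize(b,None,fx=4.6,fy=4.6,interpolation=cv2.INTER_CUBIC),0,255).astype('uint8'))
```

```text
(no output)
```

View pics/c1.png

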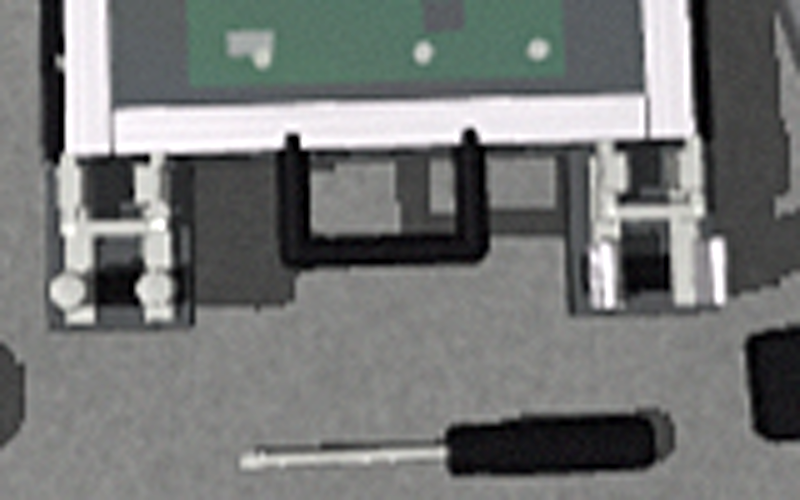

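View pics/c2.png

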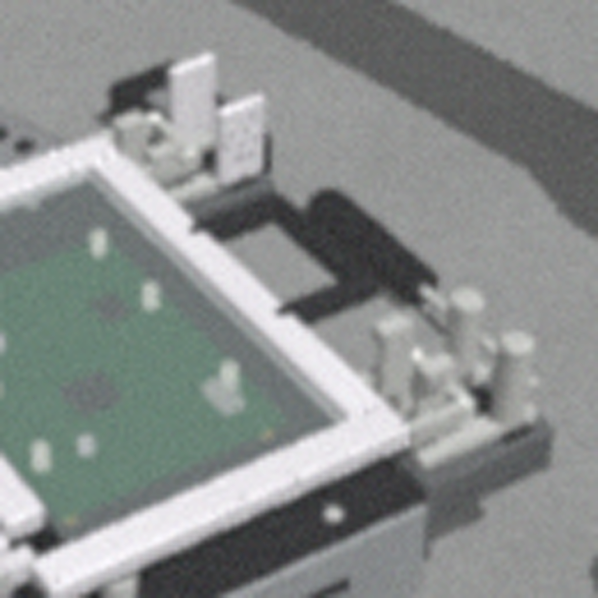

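Crops: the round posts (safety) are on the left at c1 (68,290) and (155,290). The flat paddles (main) are on the right at x≈600 and 716, and the bar runs from (285,250) to (485,245). Now I'll measure.

Run:
```python
from h import *
t=load('top0'); s=load('scene0')
c1=lambda u,v:(210+(u+.5)/5-.5,205+(v+.5)/5-.5); c2=lambda u,v:(240+(u+.5)/4.6-.5,130+(v+.5)/4.6-.5)
B=lambda d,c,u,v,z:back(d,*c(u,v),z)[:2].round(4)
print('posts top',B(t,c1,68,290,.128),B(t,c1,155,290,.128),'scene far/near',B(s,c2,467,296,.128),B(s,c2,516,343,.128))
print('bar top ends',B(t,c1,285,250,.1),B(t,c1,485,246,.1))
print('bar scene ',B(s,c2,325,200,.1),B(s,c2,430,280,.1))
print('paddles top cam',[B(t,c1,u,v,.128) for u,v in((590,240),(618,308),(708,238),(725,305))])
print('paddles scene top edges',[B(s,c2,u,v,.128) for u,v in((170,66),(213,55),(220,104),(266,95))])
print('rail front edge z=.106',B(t,c1,75,157,.106),B(t,c1,695,143,.106))
```

```text
posts top [0.458  0.1157] [0.4586 0.0797] scene far/near [0.4574 0.081 ] [0.4577 0.1191]
bar top ends [0.4764 0.0261] [ 0.4797 -0.0595]
bar scene  [ 0.4532 -0.0455] [0.4439 0.0346]
paddles top cam [array([ 0.4827, -0.1008]), array([ 0.4548, -0.1125]), array([ 0.4844, -0.15  ]), array([ 0.4569, -0.157 ])]
paddles scene top edges [array([ 0.4817, -0.1544]), array([ 0.4569, -0.1523]), array([ 0.4768, -0.1105]), array([ 0.4522, -0.1058])]
rail front edge z=.106 [0.5142 0.1164] [ 0.5252 -0.1485]
```

```bash
cat >> h.py <<'E'
def plan(target, yaw_y):
    """tool-frame shift fractions to TCP target, twist so tool y points along world angle yaw_y (rad), shorter of the two"""
    s,m=st(); d=m.T@(np.array(target)-s['position'])/.5
    a=np.arctan2(m[1,1],m[0,1]); w=(yaw_y-a+np.pi/2)%np.pi-np.pi/2
    print('t',round(s['clock'],2),'pos',s['position'].round(4),'ydir',round(a,3),'F',np.round(s['contact_force'],1),'w',round(s['width'],4)); print('shift',d.round(4),'twist',round(-w/np.pi,4),'q6',s['qpos'].round(2))
E
python3 -c "
from h import *
plan([.4695,-.1315,.23],np.pi/2+.044)"
```

```text
t 0.1 pos [ 0.1476 -0.5552  0.2445] ydir -1.311 F [-0.3  0.7  0.2] w 0.0853
shift [ 0.8398 -0.6537  0.0303] twist 0.0687 q6 [-1.43  0.28  1.51 -0.    1.36 -0.12]
```

Call:
step_arm(moves=[0.28,-0.218,0.01,0,-1,0.28,-0.218,0.01,0,-1,0.28,-0.218,0.01,0,-1,0.28,-0.218,0.01,0,-1,0.28,-0.218,0.01,0,-1], force=40)

```text
clock: 0.6
position: [0.2565, -0.4107, 0.24]
ee_rot: [-0.001, 0.991, 0.132, 0.0]
contact_force: [0.3, -1.0, -0.3]
width: 0.0856
```

Call:
step_arm(moves=[0.28,-0.218,0.01,0,-1,0.28,-0.218,0.01,0,-1,0.28,-0.218,0.01,0,-1,0.28,-0.218,0.01,0,-1,0.28,-0.218,0.01,0,-1])

```text
clock: 1.1
position: [0.3635, -0.2711, 0.235]
ee_rot: [-0.001, 0.991, 0.131, 0.0]
contact_force: [-0.4, 0.1, -0.0]
width: 0.0854
```

Call:
step_arm(moves=[0.28,-0.218,0.01,0.069,-1,0.28,-0.218,0.01,0.069,-1,0.28,-0.218,0.01,0.069,-1,0.28,-0.218,0.01,0.069,-1,0.28,-0.218,0.01,0.069,-1])

```text
clock: 1.6
position: [0.4717, -0.1303, 0.2299]
ee_rot: [-0.0, 1.0, 0.023, 0.0]
contact_force: [-0.8, -1.4, -0.2]
width: 0.0852
```

```bash
python3 -c "
from h import *
plan([.4695,-.1315,.109],np.pi/2+.044)
d=shot('top','top1');shot('scene','scene1')
b=cv2.imread('pics/scene1.png')[60:260,200:400]; cv2.imwrite('pics/c3.png',cv2.resize(b,None,fx=3,fy=3,interpolation=cv2.INTER_CUBIC))"
```

```text
t 1.6 pos [ 0.4717 -0.1303  0.2299] ydir -1.524 F [-0.8 -1.4 -0.2] w 0.0852
shift [-0.0048  0.0024  0.2418] twist 0.0009 q6 [-0.41  0.16  1.7   0.    1.28  1.11]
```

View pics/c3.png

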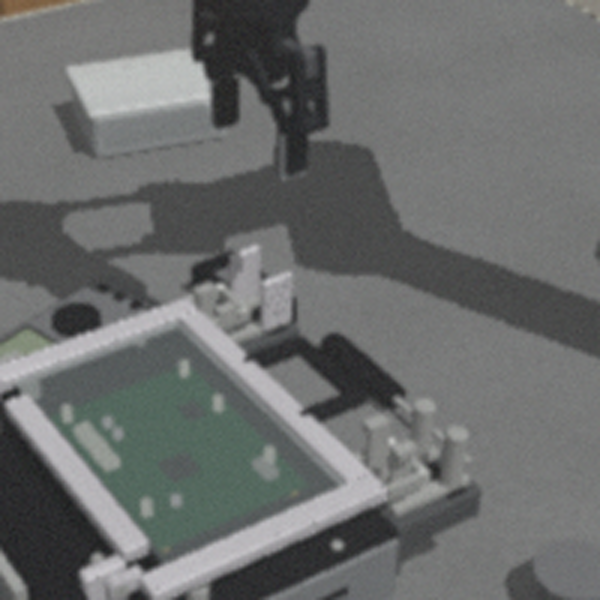

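The open gripper (tips at crop (225,120) and (293,170)) is above the paddles (crop (243,270) and (278,300)), jaws along y. I'll descend and squeeze.

Call:
step_arm(moves=[-0.005,0.002,0.06,0,-1,-0.005,0.002,0.12,0,-1,-0.005,0.002,0.18,0,-1,-0.005,0.002,0.24,0,-1,-0.005,0.002,0.24,0,-1])

```text
clock: 2.2
position: [0.4634, -0.1337, 0.1071]
ee_rot: [-0.001, 1.0, 0.02, -0.004]
contact_force: [-0.3, -0.1, 0.3]
width: 0.0853
```

Call:
step_arm(moves=[0,0,0,0,0,0,0,0,0,0.1,0,0,0,0,0.2,0,0,0,0,0.3,0,0,0,0,0.4])

```text
clock: 2.7
position: [0.468, -0.1316, 0.1131]
ee_rot: [-0.001, 1.0, 0.021, 0.002]
contact_force: [-2.5, 8.0, 11.5]
width: 0.0257
```

Call:
step_arm(moves=[0,0,0,0,0.5,0,0,0,0,0.5,0,0,0,0,0.5,0,0,0,0,0.5,0,0,0,0,0.5])

```text
clock: 3.2
position: [0.4679, -0.1316, 0.1135]
ee_rot: [-0.001, 1.0, 0.022, 0.002]
contact_force: [-3.6, 6.9, 15.8]
width: 0.023
```

```bash
python3 -c "
from h import *
plan([.4695,-.1315,.109],np.pi/2+.044)
d=shot('top','top2');shot('scene','scene2')
b=cv2.imread('pics/scene2.png')[130:260,220:370]; cv2.imwrite('pics/c4.png',cv2.resize(b,None,fx=4,fy=4,interpolation=cv2.INTER_CUBIC))"
```

```text
t 3.2 pos [ 0.4679 -0.1316  0.1135] ydir -1.528 F [-3.6  6.9 15.8] w 0.023
shift [ 0.0031 -0.0001  0.009 ] twist -0.0002 q6 [-0.42  0.26  1.89  0.    0.99  1.11]
```

View pics/c4.png

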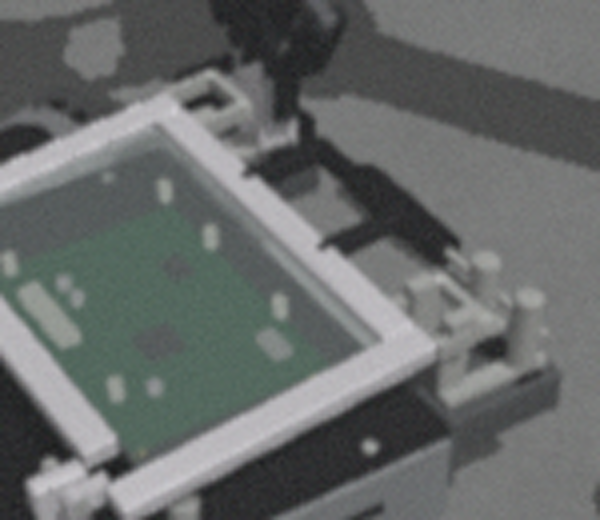

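The gate frame has lifted off the hooks: the hook at crop (215,95) stands clear of the gate. I'll release, go up and check.

Call:
step_arm(moves=[0,0,0,0,0.2,0,0,0,0,-0.3,0,0,0,0,-1,0,0,0,0,-1,0,0,0,0,-1])

```text
clock: 3.8
position: [0.4672, -0.1334, 0.1103]
ee_rot: [0.0, 1.0, 0.022, -0.0]
contact_force: [0.2, 0.5, -0.3]
width: 0.0854
```

Call:
step_arm(moves=[0,0,-0.06,0,-1,0,0,-0.13,0,-1,0,0,-0.2,0,-1,0,0,-0.24,0,-1,0,0,-0.24,0,-1])

```text
clock: 4.3
position: [0.469, -0.1341, 0.2335]
ee_rot: [0.002, 1.0, 0.021, 0.003]
contact_force: [0.3, -0.6, -0.1]
width: 0.0857
```

```bash
python3 -c "
from h import *
plan([.458,.0985,.23],np.pi/2+.044)
d=shot('top','top3');e=shot('scene','scene3')
b=cv2.imread('pics/scene3.png')[130:260,240:370]
c=cv2.imread('pics/top3.png')[205:305,210:370]
cv2.imwrite('pics/c5.png',np.vstack([cv2.resize(c,(560,350),interpolation=cv2.INTER_CUBIC),cv2.resize(b[20:80],(560,250),interpolation=cv2.INTER_CUBIC)]))
H=np.array([.7178,-.006,.1]);ux=np.array([.999,.044,0]);uy=np.array([-.044,.999,0])
for a in(0,.1,.23):
  p=[H-ux*.24*np.cos(a)+uy*s+[0,0,.24*np.sin(a)] for s in(.0,)]
  print(a,proj(d,p),proj(e,p), (proj(d,p)-[210,205])*3.5)"
```

```text
t 4.3 pos [ 0.469  -0.1341  0.2335] ydir -1.528 F [ 0.3 -0.6 -0.1] w 0.0857
shift [-0.0021 -0.4657  0.0052] twist -0.0004 q6 [-0.42  0.15  1.71 -0.    1.28  1.11]
0 [[286.53066635 254.21761187]] [[307.74973509 182.96247924]] [[267.85733224 172.26164153]]
0.1 [[287.01734142 253.5116419 ]] [[307.62152514 174.58372399]] [[269.56069496 169.79074667]]
0.23 [[287.62499893 250.77547426]] [[306.09020463 163.95230898]] [[271.68749625 160.21415991]]
```

View pics/c5.png

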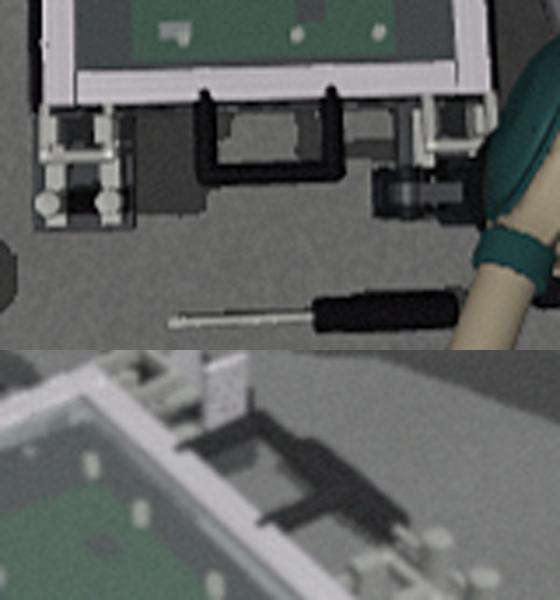

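The handle lies at the projected popped position (0.10 rad): predicted (307,175), seen at about (307,175). The main catch is done, so on to the safety catch.

Call:
step_arm(moves=[-0.002,-0.09,0,0,-1,-0.002,-0.19,0,0,-1,-0.002,-0.28,0,0,-1,-0.002,-0.37,0,0,-1,-0.002,-0.465,0,0,-1])

```text
clock: 4.9
position: [0.4548, 0.1006, 0.2284]
ee_rot: [0.0, 1.0, 0.021, -0.002]
contact_force: [1.3, -0.5, -0.4]
width: 0.0853
```

Call:
step_arm(moves=[0,0,0,0,-1,0,0,0,0,-1,0,0,0,0,-1])

```text
clock: 5.2
position: [0.4557, 0.0984, 0.2292]
ee_rot: [0.001, 1.0, 0.021, -0.001]
contact_force: [0.9, -0.8, -0.3]
width: 0.0852
```

```bash
python3 -c "
from h import *
plan([.458,.0985,.113],np.pi/2+.044)"
```

```text
t 5.2 pos [0.4557 0.0984 0.2292] ydir -1.528 F [ 0.9 -0.8 -0.3] w 0.0852
shift [ 0.0051 -0.0003  0.2324] twist -0.0005 q6 [ 0.06  0.12  1.75 -0.    1.27  1.59]
```

Call:
step_arm(moves=[0.004,0,0.06,0,-1,0.004,0,0.12,0,-1,0.004,0,0.18,0,-1,0.004,0,0.232,0,-1,0.004,0,0.232,0,-1])

```text
clock: 5.7
position: [0.4553, 0.0974, 0.111]
ee_rot: [0.0, 1.0, 0.02, -0.004]
contact_force: [-0.6, -0.0, -0.2]
width: 0.0857
```

Call:
step_arm(moves=[0,0,0,0,0,0,0,0,0,0.1,0,0,0,0,0.2,0,0,0,0,0.3,0,0,0,0,0.4])

```text
clock: 6.2
position: [0.4597, 0.0986, 0.1169]
ee_rot: [0.001, 1.0, 0.022, 0.002]
contact_force: [-1.7, -3.5, 9.7]
width: 0.0259
```

Call:
step_arm(moves=[0,0,0,0,0.4,0,0,0,0,0.4,0,0,0,0,0.4])

```text
clock: 6.5
position: [0.4597, 0.0986, 0.1169]
ee_rot: [0.001, 1.0, 0.022, 0.002]
contact_force: [-1.5, -3.6, 9.7]
width: 0.0259
```

Call:
step_arm(moves=[0,0,0,0,0.1,0,0,0,0,-0.4,0,0,0,0,-1,0,0,0,0,-1,0,0,0,0,-1])

```text
clock: 7.0
position: [0.4579, 0.0996, 0.1143]
ee_rot: [-0.0, 1.0, 0.021, -0.0]
contact_force: [0.2, -0.9, -0.5]
width: 0.0855
```

Call:
step_arm(moves=[0,0,-0.06,0,-1,0,0,-0.13,0,-1,0,0,-0.2,0,-1,0,0,-0.28,0,-1,0,0,-0.28,0,-1])

```text
clock: 7.5
position: [0.4613, 0.0998, 0.2597]
ee_rot: [-0.0, 1.0, 0.022, 0.006]
contact_force: [0.1, -0.6, -0.5]
width: 0.0855
```

```bash
python3 -c "
from h import *
plan([.484,-.0163,.25],.044)
d=shot('top','top4');e=shot('scene','scene4')
b=cv2.imread('pics/scene4.png')[130:260,240:370]
c=cv2.imread('pics/top4.png')[205:305,210:370]
cv2.imwrite('pics/c6.png',np.vstack([cv2.resize(c,(560,350),interpolation=cv2.INTER_CUBIC),cv2.resize(b[:60],(560,250),interpolation=cv2.INTER_CUBIC)]))
H=np.array([.7178,-.006,.1]);ux=np.array([.999,.044,0]);uy=np.array([-.044,.999,0])
for a in(.1,.23):
  p=[H-ux*.24*np.cos(a)+uy*s+[0,0,.24*np.sin(a)] for s in(-.038,0,.038)]
  print(a,((proj(d,p)-[210,205])*3.5).round(),((proj(e,p)-[240,130])*[4.31,4.17]+[0,350]).round())"
```

```text
t 7.5 pos [0.4613 0.0998 0.2597] ydir -1.528 F [ 0.1 -0.6 -0.5] w 0.0855
shift [0.0351 0.234  0.0196] twist 0.4998 q6 [0.07 0.1  1.69 0.   1.33 1.59]
0.1 [[333. 168.]
 [270. 170.]
 [206. 171.]] [[251. 501.]
 [291. 536.]
 [334. 573.]]
0.23 [[337. 159.]
 [272. 160.]
 [206. 162.]] [[243. 457.]
 [285. 492.]
 [328. 528.]]
```

View pics/c6.png

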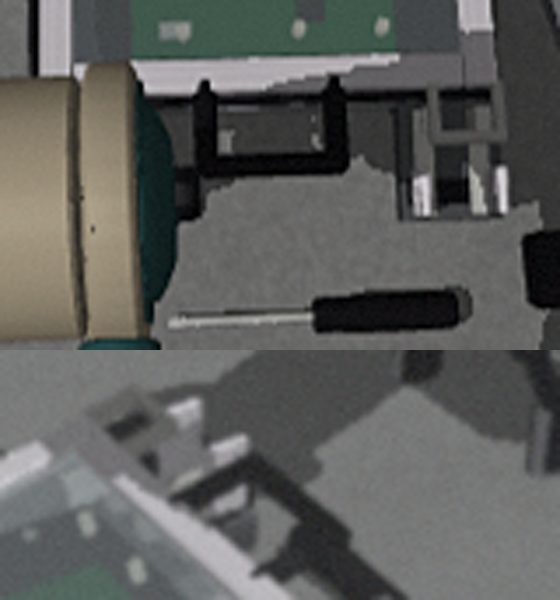

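The bar corners (245,455) and (345,540) match the 0.23 rad projection, so the gate is free on the lift pins. Next I move over the handle and turn the jaws crosswise. Joint 6 needs the negative turn.

Call:
step_arm(moves=[0.033,0.09,0.02,0,-1,0.033,0.18,0.02,0,-1,0.033,0.234,0.02,0,-1,0.033,0.234,0.02,0,-1])

```text
clock: 8.0
position: [0.4788, -0.0195, 0.2422]
ee_rot: [0.0, 1.0, 0.02, -0.002]
contact_force: [-0.1, 0.6, -0.9]
width: 0.0856
```

Call:
step_arm(moves=[0,0,0,-0.2,0,0,0,0,-0.2,0,0,0,0,-0.2,0,0,0,0,-0.2,0.1,0,0,0,-0.2,0.1])

```text
clock: 8.5
position: [0.4787, -0.0158, 0.2429]
ee_rot: [-0.001, 0.944, 0.33, -0.001]
contact_force: [1.2, -0.4, -0.6]
width: 0.0383
```

Call:
step_arm(moves=[0,0,0,-0.2,0.1,0,0,0,-0.2,0.1,0,0,0,-0.2,0.1,0,0,0,-0.2,0.1,0,0,0,-0.2,0.1])

```text
clock: 9.0
position: [0.4791, -0.0161, 0.2434]
ee_rot: [-0.001, 0.796, 0.605, -0.001]
contact_force: [-0.6, -0.9, 0.8]
width: 0.0384
```

Call:
step_arm(moves=[0,0,0,-0.1,0.1,0,0,0,-0.1,0.1,0,0,0,-0.1,0.1,0,0,0,-0.1,0.1,0,0,0,-0.1,0.1])

```text
clock: 9.5
position: [0.4796, -0.0166, 0.2441]
ee_rot: [-0.0, 0.693, 0.721, -0.0]
contact_force: [-0.1, -0.0, -0.4]
width: 0.0384
```

```bash
python3 -c "
from h import *
plan([.4825,-.0163,.150],.044); print(st()[1].round(3))"
```

```text
t 9.5 pos [ 0.4796 -0.0166  0.2441] ydir 0.04 F [-0.1 -0.  -0.4] w 0.0384
shift [0.0004 0.006  0.1882] twist -0.0013 q6 [-0.18  0.13  1.7  -0.    1.31 -0.22]
[[-0.04   0.999 -0.   ]
 [ 0.999  0.04   0.   ]
 [ 0.    -0.    -1.   ]]
```

Call:
step_arm(moves=[0,0.005,0.04,0,0.1,0,0.005,0.08,0,0.1,0,0.005,0.11,0,0.1,0,0.005,0.11,0,0.1])

```text
clock: 9.9
position: [0.4806, -0.0164, 0.1874]
ee_rot: [-0.002, 0.692, 0.721, -0.001]
contact_force: [-0.2, 0.2, -0.1]
width: 0.0388
```

Call:
step_arm(moves=[0,0,0.02,0,0.1,0,0,0.04,0,0.1,0,0,0.06,0,0.1,0,0,0.078,0,0.1,0,0,0.078,0,0.1])

```text
clock: 10.4
position: [0.4811, -0.0165, 0.1489]
ee_rot: [-0.001, 0.692, 0.722, -0.001]
contact_force: [0.6, 0.7, -0.2]
width: 0.0386
```

```bash
python3 -c "
from h import *
plan([.4825,-.0163,.150],.044)
shot('scene','scene5');b=cv2.imread('pics/scene5.png')[100:230,230:380]; cv2.imwrite('pics/c7.png',cv2.resize(b,None,fx=4,fy=4,interpolation=cv2.INTER_CUBIC))"
```

```text
t 10.4 pos [ 0.4811 -0.0165  0.1489] ydir 0.043 F [ 0.6  0.7 -0.2] w 0.0386
shift [ 0.0003  0.0027 -0.0023] twist -0.0004 q6 [-0.18  0.22  1.85 -0.    1.08 -0.22]
```

View pics/c7.png

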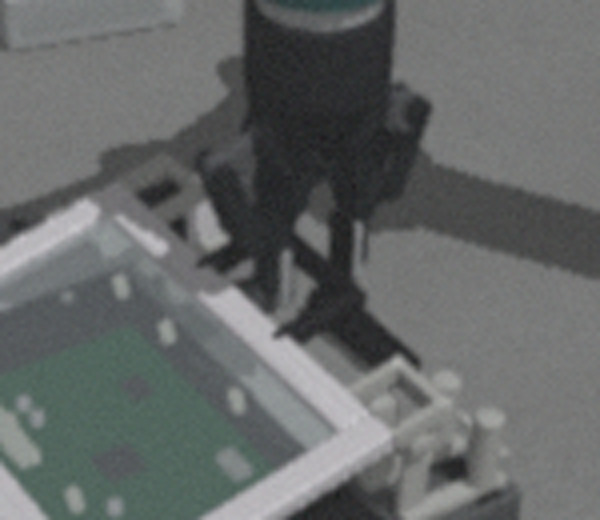

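One finger is in the gap (270,290) and the other is in front of the bar (345,240), with no contact. Closing on the bar.

Call:
step_arm(moves=[0,0,0,0,0.4,0,0,0,0,0.7,0,0,0,0,1,0,0,0,0,1,0,0,0,0,1], force=60)

```text
clock: 10.95
position: [0.4807, -0.0168, 0.1502]
ee_rot: [-0.001, 0.692, 0.722, -0.001]
contact_force: [-5.2, -0.9, 2.2]
width: 0.0119
```

```bash
python3 -c "
from h import *
s,m=st();p=s['position'];print(p,s['width'],s['contact_force'])
H=np.array([.7178,-.006,.1]);ux=np.array([.999,.044,0])
o=lambda a:H-ux*.24*np.cos(a)+[0,0,.24*np.sin(a)]
for a in np.r_[.23:1.3:.06]: print(round(a,2),(m.T@(o(a)-o(.23))/.5).round(4))
g=p+[0,0,.005]; v=g-H; print('bar radius',np.hypot(v@ux,v[2]),'angle',np.arctan2(v[2],-v@ux))"
```

```text
[ 0.48074101 -0.01679667  0.15024532] 0.01194958097507144 [-5.23935573 -0.9065019   2.23696783]
0.23 [0. 0. 0.]
0.29 [-0.      0.0073 -0.0278]
0.35 [-0.      0.0163 -0.0552]
0.41 [-0.      0.0269 -0.082 ]
0.47 [-0.      0.0391 -0.1081]
0.53 [-0.      0.0528 -0.1334]
0.59 [-0.      0.0681 -0.1578]
0.65 [-0.      0.0847 -0.1813]
0.71 [-0.      0.1028 -0.2037]
0.77 [-0.      0.1221 -0.2251]
0.83 [ 0.      0.1427 -0.2452]
0.89 [ 0.      0.1645 -0.264 ]
0.95 [ 0.      0.1874 -0.2815]
1.01 [ 0.      0.2112 -0.2976]
1.07 [ 0.      0.236  -0.3123]
1.13 [ 0.      0.2616 -0.3254]
1.19 [ 1.00e-04  2.88e-01 -3.37e-01]
1.25 [ 1.00e-04  3.15e-01 -3.47e-01]
bar radius 0.24364298263825246 angle 0.22873640853122107
```

Call:
step_arm(moves=[0,0.007,-0.028,0,1,0,0.016,-0.055,0,1,0,0.027,-0.082,0,1,0,0.039,-0.108,0,1,0,0.039,-0.108,0,1])

```text
clock: 11.45
position: [0.4988, -0.0159, 0.2046]
ee_rot: [-0.002, 0.692, 0.722, -0.003]
contact_force: [-8.5, -1.4, 1.0]
width: 0.0117
```

```bash
cat > g.py <<'E'
from h import *
s,m=st();p=s['position']
H=np.array([.7145,-.006,.1]);ux=np.array([.999,.044,0])
v=p+[0,0,.005]-H; a=np.arctan2(v[2],-v@ux); print(round(s['clock'],2),'radius',np.hypot(v@ux,v[2]),'angle',a,'F',s['contact_force'].round(1),'M',np.round(s['moment'],2),s['width'])
E
python3 g.py
```

```text
11.45 radius 0.24213219141790301 angle 0.46980005878147435 F [-8.5 -1.4  1. ] M [-0.29  1.47  0.04] 0.011746270498573868
```

Call:
step_arm(moves=[0,0.013,-0.025,0,1,0,0.028,-0.05,0,1,0,0.045,-0.073,0,1,0,0.063,-0.096,0,1,0,0.063,-0.096,0,1])

```text
clock: 11.95
position: [0.5278, -0.0144, 0.2523]
ee_rot: [-0.005, 0.692, 0.722, -0.005]
contact_force: [-14.4, -0.9, 2.4]
width: 0.0118
```

```bash
python3 g.py
```

```text
11.95 radius 0.24427227598285078 angle 0.6996775351784046 F [-14.4  -0.9   2.4] M [-0.22  2.61  0.08] 0.011757933944601888
```

Call:
step_arm(moves=[0,0.017,-0.023,0,1,0,0.037,-0.044,0,1,0,0.059,-0.063,0,1,0,0.082,-0.08,0,1,0,0.082,-0.08,0,1])

```text
clock: 12.45
position: [0.5702, -0.0125, 0.2952]
ee_rot: [-0.003, 0.692, 0.722, -0.003]
contact_force: [-15.3, 0.1, 14.2]
width: 0.0117
```

```bash
python3 g.py
```

```text
12.45 radius 0.24683231330850505 angle 0.9458433867512392 F [-15.3   0.1  14.2] M [-0.07  2.82  0.05] 0.011689908156201788
```

Call:
step_arm(moves=[0,0.02,-0.021,0,1,0,0.044,-0.037,0,1,0,0.07,-0.05,0,1,0,0.096,-0.062,0,1,0,0.096,-0.062,0,1])

```text
clock: 12.95
position: [0.6216, -0.01, 0.3268]
ee_rot: [0.0, 0.692, 0.722, 0.0]
contact_force: [-8.4, 1.3, 12.2]
width: 0.0117
```

```bash
python3 g.py
python3 - <<'E'
import numpy as np
from scipy.optimize import least_squares
P=np.array([[.4807,.1552],[.4988,.2096],[.5278,.2573],[.5702,.3002]])
print(least_squares(lambda h:np.hypot(P[:,0]-h[0],P[:,1]-h[1])-.24,[.7145,.1]).x)
E
```

```text
12.95 radius 0.24970789714564956 angle 1.189393926765229 F [-8.4  1.3 12.2] M [0.07 1.77 0.04] 0.011659368037013743
[0.71667805 0.10969516]
```

Call:
step_arm(moves=[0,0.014,-0.008,0,1,0,0.028,-0.014,0,1,0,0.043,-0.02,0,1,0,0.043,-0.02,0,1,0,0.043,-0.02,0,1])

```text
clock: 13.45
position: [0.6436, -0.009, 0.3358]
ee_rot: [0.001, 0.692, 0.722, 0.001]
contact_force: [-4.2, 1.8, 8.2]
width: 0.0113
```

```bash
python3 g.py
python3 - <<'E'
from h import *
d=shot('scene','scene6'); b=d['frame'][20:220,180:380]; cv2.imwrite('pics/c8.png',cv2.resize(b,None,fx=3,fy=3,interpolation=cv2.INTER_CUBIC))
ux=np.array([.999,.044,0]);uy=np.array([-.044,.999,0])
for H in ([.7145,-.006,.1],[.7178,-.006,.1]):
 for a in(1.15,1.2,1.25,1.3,1.35):
  p=[np.array(H)-ux*.24*np.cos(a)+uy*k+[0,0,.24*np.sin(a)] for k in(-.038,.038)]
  print(a,((proj(d,p)-[180,20])*3).round().ravel())
E
```

```text
13.45 radius 0.25100426167942347 angle 1.284195690724753 F [-4.2  1.8  8.2] M [0.15 0.88 0.06] 0.011309615607607718
1.15 [177. 254. 237. 306.]
1.2 [161. 252. 221. 304.]
1.25 [144. 251. 204. 303.]
1.3 [127. 250. 186. 303.]
1.35 [109. 251. 168. 305.]
1.15 [172. 255. 233. 307.]
1.2 [156. 253. 216. 306.]
1.25 [139. 252. 199. 305.]
1.3 [122. 252. 181. 305.]
1.35 [104. 252. 162. 306.]
```

View pics/c8.png

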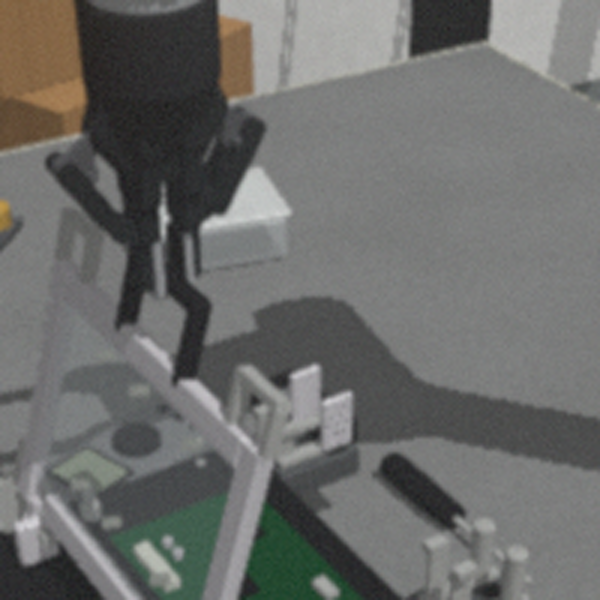

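The gate is wide: the bar midpoint at about (172,275) fits 1.25 rad. The bar sits rather near the fingertips, though, because my outward corrections were too large. I'll ease the grip, slide the caged fingers down a little, nudge toward the stop and regrip.

Call:
step_arm(moves=[0,0,0,0,1,0,0.002,0.004,0,1,0,0.005,0.008,0,1,0,0.01,0.012,0,1,0,0.01,0.012,0,1], force=30)

```text
clock: 14.0
position: [0.6471, -0.0088, 0.3366]
ee_rot: [0.003, 0.692, 0.722, 0.002]
contact_force: [-11.1, 1.3, 30.9]
width: 0.0116
```

```bash
python3 g.py
```

```text
14.0 radius 0.25085632610624986 angle 1.2985673886209699 F [-11.1   1.3  30.9] M [0.2  2.37 0.07] 0.01164993311366563
```

The fingers press on the bar (31 N up) without sliding, so the bar is held firmly where it is. I'll take the down push back and restore the grip.

Call:
step_arm(moves=[0,0,-0.004,0,1,0,0,-0.01,0,1,0,0,-0.014,0,1,0,0,-0.014,0,1,0,0,-0.014,0,1], force=60)

```text
clock: 14.5
position: [0.648, -0.0088, 0.337]
ee_rot: [0.0, 0.692, 0.722, 0.001]
contact_force: [-5.7, 1.4, 10.4]
width: 0.0112
```

Call:
step_arm(moves=[0,0,0,0,1,0,0,0,0,1,0,0,0,0,1,0,0,0,0,1,0,0,0,0,1])

```text
clock: 15.0
position: [0.648, -0.0088, 0.3371]
ee_rot: [0.0, 0.692, 0.722, 0.001]
contact_force: [-4.7, 1.5, 9.9]
width: 0.0116
```

```bash
python3 g.py
python3 - <<'E'
from h import *
s,m=st(); print(s['qd'].round(3))
d=shot('scene','scene7'); t=shot('top','top7'); b=d['frame'][80:180,180:290]
tt=cv2.resize(t['frame'][100:310,150:420],(540,420)); bb=cv2.resize(b,(550,500),interpolation=cv2.INTER_CUBIC)
tt=tt[:, :250*2]; c=np.zeros((500,800,3),np.uint8); c[:,:440]=bb[:,:440]; c[:280,440:800]=cv2.resize(t['frame'][100:310,150:420],(360,280)); cv2.imwrite('pics/c9.png',c)
p=s['position']; print('tcp,tip px in crop',((proj(d,[p,p-[0,0,.014]])-[180,80])*5).round())
E
```

```text
15.0 radius 0.2510632026014148 angle 1.3024270394800963 F [-4.7  1.5  9.9] M [0.18 1.22 0.11] 0.01161892377023601
[-0.001 -0.001  0.001  0.001 -0.002  0.001]
tcp,tip px in crop [[264. 144.]
 [267. 179.]]
```

View pics/c9.png

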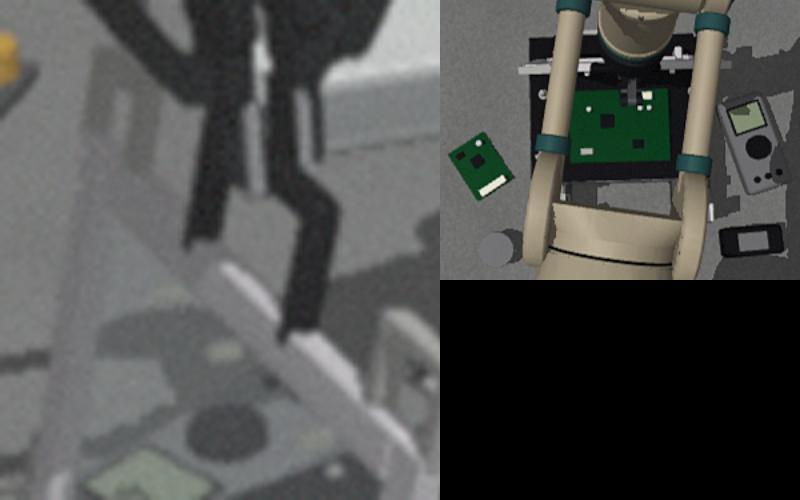

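The bar runs from the corner at (335,200) up-left between both pads, whose tips end below it. The board is uncovered, and the arm is still, with joint speeds near zero. The spool, spare board, meter and adapter haven't moved. Handing in.

```bash
python3 -c "
from h import *
print(job.sign_off())"; python3 g.py
```

```text
the job is handed in; nothing more can be done
None
the job is handed in; nothing more can be done
```

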